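# Unhook the draining basket from the gated hook

### The job

The rinsed vial basket hangs to drain by its lifting ring on the gated hook of the stand. Take it by the end grip on the mouth side of the hook, work the ring against the sprung gate to press it open and bring the ring off the hook, then set the basket down gently, level, on the floor of the empty drying tray and let go. Do not force the hook, keep the gripper off the stand and its gate, do not tip the basket far over, and leave the bottle, beaker and spanner where they are.

Things in the scene. Friction and masses are not known exactly. Their poses are not given: they have to be found in the camera images.
- stand: Fixed lab stand; origin on the bench, z up. Rod 312 mm tall at x = +185 mm; base plate 12 mm thick (x 120 to 250, y +-100); grey drip dish 12 mm high under the basket (x -157 to 117, y +-82). The clamp holds a D-shaped hook of 8 mm round steel over y = 0, mouth and gate towards -x. Its shank is set by hand: the gate hinge is 165 mm high at x = 0, give or take 10 mm, not measured.
- clamp (a point): Clamp on the rod, 245 mm high, holding the level hook shank firmly. Hook shape, as (mm out of the mouth along the stand's -x from the gate hinge, mm above the hinge), centre line of rod of radius 4: hinge barrel (0,0), (-4,-5), flat bottom to (-31,-5) where the ring rests anywhere, (-39,8), back up to (-39,80), level top to (22,80), (28.5,75), nose end (28.7,64.5).
- gate (a joint): Angle (rad) of the gate: straight bar, radius 3 mm, 62 mm from hinge to centre of its round tip. 0 = shut: leans 24 degrees out of the mouth, firmly stopped outward, tip at (25,57) just under the nose. Opens only inward, tip towards the hook's back, to a hard stop at 0.55 (leaning 7.5 degrees back). A spring shuts it: 0.06 N m at 0, plus 0.28 N m per rad.
- basket_grip (a point): Centre of the dark grey end grip on the hook's mouth side: upright block 16 mm along the basket (x), 30 mm across (y), 40 mm tall, on two wires. Axes are the basket's: x along its length (this grip is at the -x end), y across, z up. It is 122 mm from the basket's middle and 74 mm above its underside. The only grip: the far end has just a low lip below the rim.
- basket_ring (a point): Centre of the basket's lifting ring: 5 mm bar, 41 mm between bar centres, upright in the basket's y-z plane, over the basket's middle, 100.5 mm above its underside. The ring's lower bar, raised in front of the gate, can press it in; once the gate's tip has swung in below the raised upper bar, the ring is free of the gate and comes down and out under the nose.
- basket_mid (a point): Middle of the wire basket, 22.5 mm above its underside, axes as the basket. 250 mm long (x; 256 with the lip at its +x end), 110 mm wide (y), walls 45 mm high; bail arms of 5 mm wire rise from the middles of the long sides to the ring. Vials are held fast in it. Mass 0.2 to 0.45 kg, centre of mass under the ring; held by one end grip it may sag a few degrees.
- basket: The whole basket with grip, bail and ring; origin at the centre of its underside, axes as for basket_grip. It hangs with its underside about 46 mm above the bench.
- tray: Empty aluminium drying tray, fixed, 330 mm long (its x) by 170 mm wide (its y), rim 25 mm high, walls and floor 4 mm thick. Origin at the centre of its underside, z up.
- bottle: Amber glass reagent bottle with cap, 68 mm diameter, 170 mm tall, standing on the bench; origin at the centre of its base. Leave it alone.
- beaker: Small glass beaker, 60 mm diameter, 75 mm tall; origin at the centre of its base. Leave it alone.
- spanner: Steel spanner 140 mm long, lying on the bench, x along it. Leave it alone.

How it is judged:
By the outcome, as a careful person would: the job done as asked, in the order asked, and still so for the second after the job is handed in, with the robot touching nothing.
It also fails if it takes over 72 s, if anything falls off the work surface, if the arm or the gripper's body presses on something with over 40 N, if the wrist force passes 120 N, or if a joint passes its speed limit or range.

### The arm

A 6-joint arm with a two-finger parallel gripper is mounted at the origin on the work surface. World frame = base frame: x ahead of the robot, y to its left, z up, the work surface at z = 0. Lengths are in m, angles in rad, forces in N, time in s.
With the tool pointing down it reaches from about 0.275 to 0.975 m from the base axis. Payload 8.4 kg.
Tool frame: the origin (TCP) lies between the finger pads; the fingertips stand 22 mm ahead of it and the grasp point (between the pads) lies 3 mm ahead of it; x points along the fingers, z is the direction in which the jaws open and shut, and the axes are right-handed (so a half turn about x gives the same grasp; the last joint's range is limited). The gripper opens to 92 mm and grips with 3 to 60 N. Pads are 20 mm wide; open, the fingers measure 128 mm over their backs; the gripper's body (75 mm by 189 mm) begins 69 mm behind the grasp point.
Start: joints at [1.129, 0.353, 1.633, -0, 1.155, -0.002], TCP at [0.266, 0.566, 0.204] pointing down, gripper open.
Joint ranges: [-2.63, 2.63], [-0.92, 2.1], [0.06, 2.66], [-1.3, 4.44], [0, 2.69], [-3.02, 3.02]. Speed limits (rad/s): [2.22, 2.22, 2.79, 3.14, 3.14, 3.14].

### API

Orientations are given as a unit quaternion [x, y, z, w].
In Python, from cell import bot gives the robot as it stands. The module is installed in compiled form; this text tells all that it offers.
- The arm moves only by the tool servo_tool, never from a script. Its arguments are lists of equal length, an entry for each row: "travel": the shift along the tool's x, y, z in mm, a list of three; "spin": the turn about the tool's x in rad. In form: {"travel": [[x, y, z], ...], "spin": [spin, ...]}. A call has 1 to 12 rows; each row shifts and turns the commanded pose from where the row before left it, along the tool's axes as they then stand; what a row does not reach is not made up. A row lasts 1/8 s, in which the tool goes at most 62.5 mm and 10.7 degrees, less where a joint would pass 70% of its speed; a pose out of reach is approached as far as the arm can. A call is refused whole if a number of a shift passes 62.5 or a number of a turn 0.188, either way. A call with a gripper value outside its range is refused whole. "fingers" is the closure, from 0 (fully open) to 1 (shut), set as the call begins (left out, the last holds). The fingers move at their own pace and stop on an object; "force" is the grip in N (left out, the last holds). Time passes only in rows, so rows that do not move let the fingers close. It gives the time, the measured TCP pose, the force and the opening at its end, in the units of the state.
- bot.state(): the state, without advancing time (a new reading comes with each control period).
- bot.camera(name): name is "side" or "top" or "wrist"; returns a dict with "frame" (384x512x3 uint8, red, green, blue), "vfov" (degrees; the focal length in pixels is half the picture's height over the tangent of half this angle, whatever the lens; pixels are square), "cx", "cy" (the principal point, pixels), "R" (3x3) and "t" (3): a world point X has camera coordinates R X + t. Camera axes: x right, y down, z forward; pixel columns grow to the right and rows downward; lengths in m; the calibration is good to about 2 mm. A picture is of the moment at which its call begins. There is no depth.
- bot.close_job(): hands the job in, once; it reports no verdict.
The state is a dict: "clock": time; "q": joint angles; "joint_velocities": joint speeds; "joint_torque": joint torques, N m; "ee_pos": TCP position; "orientation": TCP orientation; "force": force on the tool from outside, world axes, zero at the start; "ft_torque": the same for the moment, N m; "finger_gap": finger opening in m.
Only numpy, scipy, OpenCV 4.12 (cv2) and the standard library are available. Lean on these libraries where they do the work, as an engineer would, in place of code of your own. Each camera call takes 0.05 s, during which the arm holds its last target. There are 200 camera calls.

## Working session

There is one attempt and no reset: what is moved stays moved. The work goes in short steps, Python scripts to look and compute and a tool call to move; the robot and the scene stay as the last step left them, time stands still between calls to the robot, and variables do not carry over. Pictures are saved under pics/ and viewed, about 8 in all and at most 12, crops included, and the job is handed in when it is done.

Besides the shell and the picture viewer there is one more tool, called after ">>>" as name(argument=value, ...) on one line, values as JSON. servo_tool: Moves the arm, as the interface text tells. Its arguments: {"type":"object","properties":{"travel":{"type":"array","items":{"type":"array","items":{"type":"number"}}},"spin":{"type":"array","items":{"type":"number"}},"fingers":{"type":"number"},"force":{"type":"number"}},"required":["travel","spin"]}

```bash
mkdir -p pics
cat > h.py <<'E'
import numpy as np, cv2
from cell import bot
def K(c):
    return 0.5*c["frame"].shape[0]/np.tan(np.radians(c["vfov"])/2)
def proj(c,X):
    p=np.asarray(c["R"])@np.asarray(X,float)+np.asarray(c["t"]); f=K(c)
    return np.array([c["cx"]+f*p[0]/p[2], c["cy"]+f*p[1]/p[2]])
def ray(c,u,v):
    R=np.asarray(c["R"]);f=K(c);o=-R.T@np.asarray(c["t"])
    d=R.T@np.array([(u-c["cx"])/f,(v-c["cy"])/f,1]);return o,d/np.linalg.norm(d)
def onz(c,u,v,z):
    o,d=ray(c,u,v);return o+d*(z-o[2])/d[2]
def cross(c1,p1,c2,p2):
    o1,d1=ray(c1,*p1);o2,d2=ray(c2,*p2)
    s=np.linalg.lstsq(np.c_[d1,-d2],o2-o1,rcond=None)[0]
    a=o1+s[0]*d1;b=o2+s[1]*d2;return (a+b)/2,np.linalg.norm(a-b)
def save(c,n,crop=None,sc=1):
    f=c["frame"][:,:,::-1]
    if crop: x0,y0,x1,y1=crop;f=f[y0:y1,x0:x1]
    cv2.imwrite("pics/"+n,cv2.resize(f,None,fx=sc,fy=sc,interpolation=cv2.INTER_CUBIC))
E
python3 - <<'E'
from h import *
import pickle
np.set_printoptions(precision=4,suppress=True)
s=bot.state();print(s)
cs={}
for n in("side","top","wrist"):
    c=bot.camera(n);cs[n]=c;save(c,n+"0.png",sc=1.5)
    print(n,c["vfov"],c["cx"],c["cy"],-np.asarray(c["R"]).T@c["t"],np.asarray(c["R"])[2])
pickle.dump(cs,open("c0.pkl","wb"))
E
```

```text
{'clock': 0.0, 'q': array([ 1.1286,  0.3536,  1.6341,  0.    ,  1.1552, -0.0024]), 'joint_velocities': array([-0.0004,  0.0008,  0.0001,  0.0007,  0.0008, -0.0006]), 'joint_torque': array([  0.0001, -59.3823, -33.4218,   0.0696,   0.0232,  -0.0002]), 'ee_pos': array([0.2659, 0.5651, 0.2032]), 'orientation': array([-0.3791,  0.5974,  0.3786,  0.5966]), 'force': array([-0.2829, -0.081 , -0.0105]), 'ft_torque': array([ 0.0078, -0.0508,  0.0416]), 'finger_gap': 0.09197272618865195}
side 56.981124800778296 259.48267139216125 189.044047568828 [ 0.1424 -0.379   0.6077] [ 0.6077  0.5739 -0.549 ]
top 51.71020415172806 256.6525729530832 190.34195321290122 [0.5565 0.09   1.2179] [ 0.0811 -0.0004 -0.9967]
wrist 71.11069131212635 255.44710813191884 194.92679771159152 [0.1989 0.5981 0.3845] [ 0.2387 -0.1135 -0.9644]
```

View pics/side0.png

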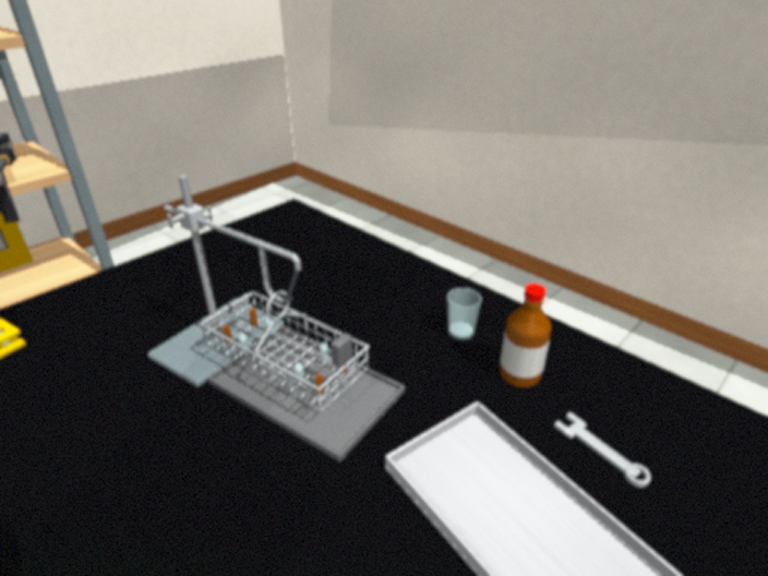

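View pics/top0.png

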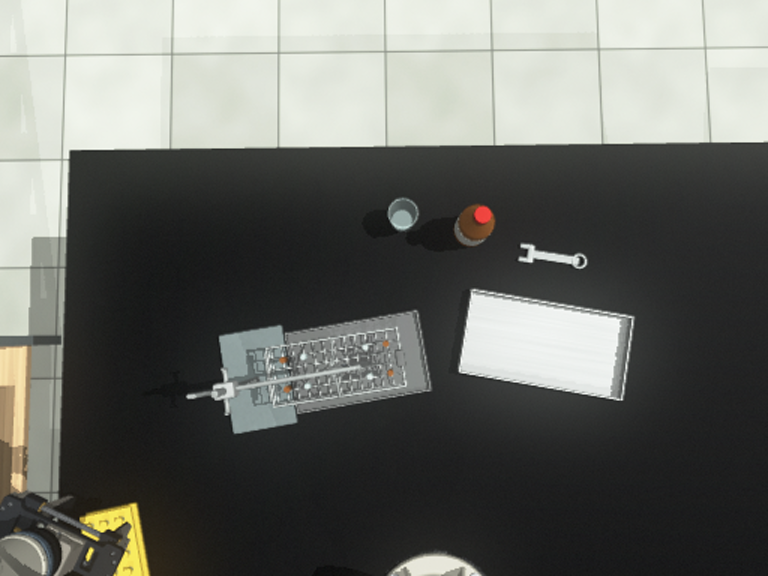

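The side view shows the stand on the left with the hook mouth facing right; the grip is at about (342,349) on the 1.5x display. The top view has +x up and +y left. The tray spans (459..634, 290..400), and the bottle, beaker and spanner lie beyond it. Next I'll zoom in on both views and measure the tray.

Run:
```python
from h import *
import pickle
np.set_printoptions(precision=4,suppress=True)
cs=pickle.load(open("c0.pkl","rb"))
t=cs["top"]["frame"][190:300,140:300,::-1];s=cs["side"]["frame"][110:310,95:275,::-1]
a=cv2.resize(t,None,fx=4,fy=4,interpolation=cv2.INTER_CUBIC)
cv2.imwrite("pics/topz.png",a)
cv2.imwrite("pics/sidez.png",cv2.resize(s[:170],None,fx=3.5,fy=3.5,interpolation=cv2.INTER_CUBIC))
c=cs["top"];g=c["frame"].astype(int)
m=((g.min(2)>90)).astype(np.uint8);m[:185]=0;m[:,:295]=0;m[275:]=0
n,l,st,ce=cv2.connectedComponentsWithStats(m);i=1+np.argmax(st[1:,4])
ct=cv2.findContours((l==i).astype(np.uint8),0,2)[0][0]
r=cv2.boxPoints(cv2.minAreaRect(ct));print("traybox",r)
W=np.array([onz(c,*p,0.025) for p in r]);print(W,np.linalg.norm(np.diff(W,axis=0),axis=1),W.mean(0))
for nm,p,z in[("base",(219,335),.012),("base",(283,325),.012),("base",(234,433),.012),("dish",(417,311),.012),("dish",(431,389),.012),("bottlecap",(482,214),.17),("beaker",(403,214),.04),("spL",(522,255),0),("spR",(583,260),0)]:
    print(nm,onz(c,p[0]/1.5,p[1]/1.5,z))
```

```text
traybox [[303.5837 247.9286]
 [313.3188 191.1404]
 [424.7026 210.2347]
 [414.9675 267.023 ]]
[[ 0.4797 -0.0488  0.025 ]
 [ 0.6494 -0.0817  0.025 ]
 [ 0.5881 -0.4154  0.025 ]
 [ 0.4197 -0.3788  0.025 ]] [0.1729 0.3393 0.1723] [ 0.5342 -0.2312  0.025 ]
base [0.558  0.4262 0.012 ]
base [0.5768 0.2968 0.012 ]
base [0.3627 0.3939 0.012 ]
dish [0.6021 0.025  0.012 ]
dish [ 0.4453 -0.0007  0.012 ]
bottlecap [ 0.7681 -0.0852  0.17  ]
beaker [0.7961 0.0517 0.04  ]
spL [ 0.7158 -0.1941  0.    ]
spR [ 0.704  -0.3197  0.    ]
```

View pics/topz.png

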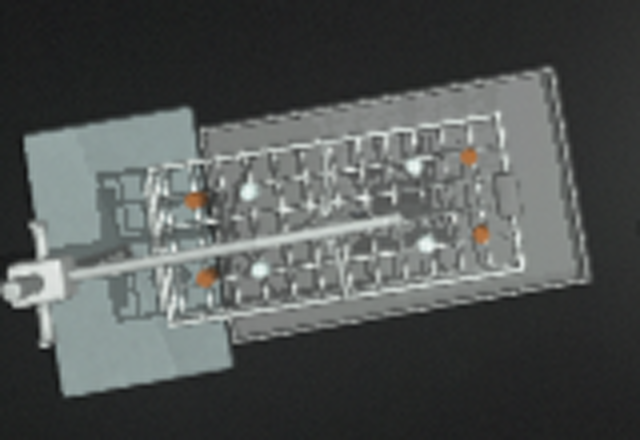

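View pics/sidez.png

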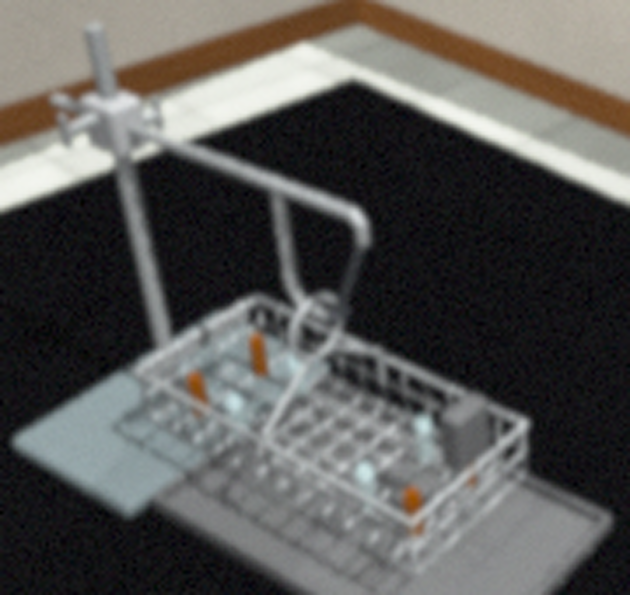

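Top zoom: the dark grip is at about (508,193), the nose at (400,218), the basket rim corners at (498,114), (522,269), (150,168) and (172,323). Side zoom: grip centre about (467,432), ring about (318,330), hook bend (362,215).

Run:
```python
from h import *
import pickle
from scipy.spatial.transform import Rotation as R
np.set_printoptions(precision=4,suppress=True)
cs=pickle.load(open("c0.pkl","rb"));T=cs["top"];S=cs["side"]
tz=lambda x,y:(140+(x+.5)/4-.5,190+(y+.5)/4-.5); sz=lambda x,y:(95+(x+.5)/3.5-.5,110+(y+.5)/3.5-.5)
P=[onz(T,*tz(*p),z) for p,z in[((25,135),.012),((190,107),.012),((232,367),.012),((65,397),.012),((553,68),.012),((590,283),.012)]]
print("base",P)
ux=(P[0]+P[3]-P[1]-P[2])[:2];print("stand x yaw base",np.degrees(np.arctan2(ux[1],ux[0])))
uy=(P[0]-P[3]);print("via y",np.degrees(np.arctan2(uy[1],uy[0]))-90)
uy=(P[4]-P[5]);print("dish y",np.degrees(np.arctan2(uy[1],uy[0]))-90)
bc=sum(P[:4])/4;e=(P[4]+P[5])/2;d=bc-e;L=np.linalg.norm(d);print("base mid->dish end dist (342)",L,"yaw",np.degrees(np.arctan2(d[1],d[0])))
ax=d/L; org=(bc-ax*.185+e+ax*.157)/2; print("stand origin",org)
B=[onz(T,*tz(*p),.091) for p in[(498,114),(522,269),(150,168),(172,323)]]
bx=(B[2]+B[3]-B[0]-B[1])/2;print("basket mid",sum(B)/4,"yaw",np.degrees(np.arctan2(bx[1],bx[0])),np.linalg.norm(bx))
print("u of basket mid",-(sum(B)/4-org)@ax)
print("grip top z.14",onz(T,*tz(508,193),.14), "cross",cross(T,tz(508,193),S,sz(468,403)))
nose=cross(T,tz(400,218),S,sz(364,217));print("nose",nose,-(nose[0]-org)@ax)
s=bot.state();print(R.from_quat(s["orientation"]).as_matrix())
```

```text
base [array([0.5579, 0.4265, 0.012 ]), array([0.5777, 0.3015, 0.012 ]), array([0.3829, 0.2694, 0.012 ]), array([0.3621, 0.3943, 0.012 ]), array([0.6043, 0.0254, 0.012 ]), array([0.4422, 0.    , 0.012 ])]
stand x yaw base 99.2180730814775
via y -80.65047298242342
dish y -81.10482069410746
base mid->dish end dist (342) 0.339407363086793 yaw 99.00154122201052
stand origin [0.4989 0.1665 0.012 ]
basket mid [0.4969 0.1846 0.091 ] yaw 98.1118983880054 0.2489038585518614
u of basket mid -0.01816766556659912
grip top z.14 [0.5151 0.0639 0.14  ] cross (array([0.5157, 0.0634, 0.1404]), np.float64(0.0015435906790808446))
nose (array([0.5049, 0.1323, 0.2453]), np.float64(0.0003113913107268018)) 0.03465239304849865
[[-0.0004 -0.9048  0.4258]
 [-0.0009  0.4258  0.9048]
 [-1.     -0.     -0.001 ]]
```

>>> servo_tool(travel=[[-16, 0, 0], [-16, 0, 0], [-16, 0, 0], [-16, 0, 0], [-16, 0, 0], [-16, 0, 0]], spin=[0.162, 0.162, 0.162, 0.162, 0.162, 0.162], fingers=0)

```text
clock: 0.9
ee_pos: [0.266, 0.5653, 0.3001]
orientation: [-0.054, 0.705, 0.054, 0.705]
force: [0.2, 0.2, -0.0]
finger_gap: 0.0918
```

>>> servo_tool(travel=[[0, -53.4, -1.6], [0, -53.4, -1.6], [0, -53.4, -1.6], [0, -53.4, -1.6], [0, -53.4, -1.6], [0, -50.6, 12.2], [0, -50.6, 12.2], [0, -50.6, 12.2], [0, -50.6, 12.2], [0, -50.6, 12.2], [0, -7, 57], [0, -7, 57]], spin=[0, 0, 0, 0, 0, 0, 0, 0, 0, 0, 0, 0])

```text
clock: 2.4
ee_pos: [0.5171, 0.0637, 0.3001]
orientation: [-0.055, 0.705, 0.055, 0.705]
force: [-0.1, 0.8, 0.9]
finger_gap: 0.092
```

>>> servo_tool(travel=[[25, 0, 0], [25, 0, 0], [0, 0, 0]], spin=[0, 0, 0])

```text
clock: 2.78
ee_pos: [0.5142, 0.0645, 0.2481]
orientation: [-0.056, 0.706, 0.056, 0.703]
force: [-0.3, 0.6, -0.0]
finger_gap: 0.0921
```

Run:
```python
from h import *
import pickle
from scipy.spatial.transform import Rotation as R
np.set_printoptions(precision=4,suppress=True)
s=bot.state();print(s["clock"],s["ee_pos"],s["force"],s["q"]);print(R.from_quat(s["orientation"]).as_matrix())
w=bot.camera("wrist");sd=bot.camera("side");pickle.dump((w,sd,s),open("c1.pkl","wb"))
a=cv2.resize(w["frame"],None,fx=1.55,fy=1.55,interpolation=cv2.INTER_CUBIC);cv2.imwrite("pics/w1.png",a[:,:,::-1])
print(proj(w,[.5157,.0637,.14])*1.55,proj(w,[.4989,.1665,.165])*1.55)
```

```text
2.775 [0.5142 0.0645 0.2481] [-0.2766  0.5878 -0.016 ] [ 0.1219  0.1457  1.8056 -0.      1.1944 -0.037 ]
[[-0.0041 -0.1582  0.9874]
 [-0.0005  0.9874  0.1582]
 [-1.      0.0001 -0.0041]]
[398.0426 298.4803] [397.6564 139.8821]
```

View pics/w1.png

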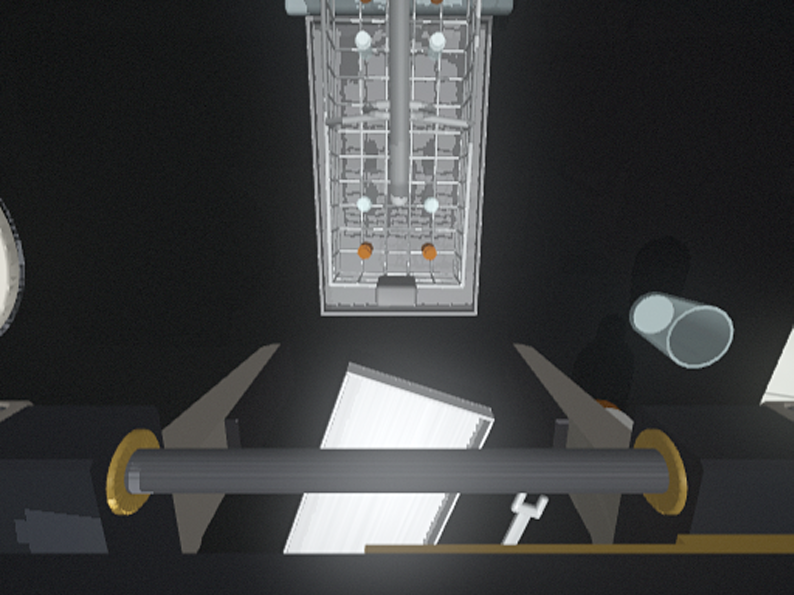

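Wrist view: the grip is at about (396,292), within 2 px of the predicted (398,298). Basket and hook are both aligned with column 398, so I'll descend and grip.

>>> servo_tool(travel=[[25, 0, 0], [25, 0, 0], [25, 0, 0], [25, 0, 0], [18, 0, 0], [7, 0, 0], [0, 0, 0], [0, 0, 0]], spin=[0, 0, 0, 0, 0, 0, 0, 0])

```text
clock: 3.88
ee_pos: [0.5163, 0.0648, 0.126]
orientation: [-0.056, 0.704, 0.056, 0.705]
force: [-1.0, 0.4, 0.3]
finger_gap: 0.0919
```

>>> servo_tool(travel=[[0, 0, 0], [0, 0, 0], [0, 0, 0], [0, 0, 0], [0, 0, 0], [0, 0, 0], [0, 0, 0], [0, 0, 0]], spin=[0, 0, 0, 0, 0, 0, 0, 0], fingers=1, force=60)

```text
clock: 4.88
ee_pos: [0.5156, 0.0647, 0.1249]
orientation: [-0.056, 0.705, 0.056, 0.705]
force: [1.0, 1.2, -0.3]
finger_gap: 0.0278
```

Run:
```python
from h import *
import pickle
np.set_printoptions(precision=4,suppress=True)
s=bot.state();print(s["clock"],s["ee_pos"],s["force"],s["ft_torque"])
w=bot.camera("wrist");sd=bot.camera("side");tp=bot.camera("top");pickle.dump((w,sd,tp,s),open("c2.pkl","wb"))
a=cv2.resize(w["frame"][:200,150:362],None,fx=3,fy=3,interpolation=cv2.INTER_CUBIC)[:590]
cv2.imwrite("pics/w2.png",a[:,:,::-1])
```

```text
4.875 [0.5156 0.0647 0.1249] [ 1.0001  1.1578 -0.3154] [ 0.0017  0.0954 -0.0025]
```

View pics/w2.png

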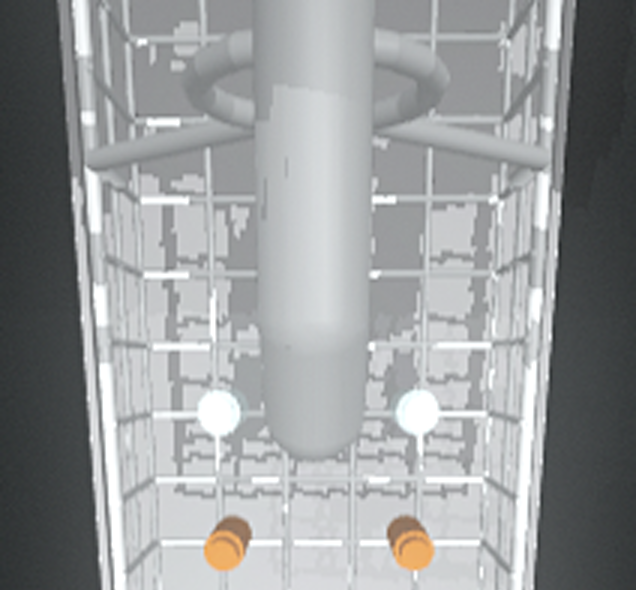

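Gripped, finger gap 27.8 mm. The ring is centred on the shank (columns 316 and 315). The nose's outer edge is at row 458, and the ring's lower bar at row ~122.

Run:
```python
from h import *
import pickle
np.set_printoptions(precision=4,suppress=True)
w,sd,tp,s=pickle.load(open("c2.pkl","rb"))
a=np.radians(99.1);ax=np.array([np.cos(a),np.sin(a)]);
o=np.array([.4989,.1665])
wz=lambda x,y:(150+(x+.5)/3-.5,(y+.5)/3-.5)
cam=-np.asarray(w["R"]).T@w["t"];print("cam",cam)
tcp=s["ee_pos"][:2]
print("expected ring u rel hinge0 via grip:",-(tcp+ax*.122-o)@ax)
for h in(.155,.160,.165,.170,.175):
    uu=lambda r,z,c=316:-(onz(w,*wz(c,r),z)[:2]-o)@ax
    print(h,"nose outer@%.3f"%uu(458,h+.068),"bend",uu(458,h+.075),"ring up",uu(38,h+.0015),"low",uu(125,h-.0395))
# side: nose/bend crossing with top for height
sz=lambda x,y:(95+(x+.5)/3.5-.5,110+(y+.5)/3.5-.5)
for p in[(362,207),(364,217),(366,240),(320,293),(318,362)]:
    # intersect side ray with the hook plane y_stand=0
    oo,d=ray(sd,*sz(*p));n=np.array([-ax[1],ax[0]]);k=((o-oo[:2])@n)/(d[:2]@n);X=oo+k*d;print(p,"u",-(X[:2]-o)@ax,"z",X[2])
```

```text
cam [0.504  0.1393 0.3061]
expected ring u rel hinge0 via grip: -0.018895228312876756
0.155 nose outer@0.037 bend 0.036049297427826234 ring up -0.0235701452786103 low -0.0214749634581146
0.16 nose outer@0.036 bend 0.03549709130301967 ring up -0.02185893341875458 low -0.020186737954150238
0.165 nose outer@0.036 bend 0.03494488517821311 ring up -0.020147721558898896 low -0.018898512450185874
0.17 nose outer@0.035 bend 0.03439267905340655 ring up -0.018436509699043174 low -0.01761028694622152
0.175 nose outer@0.035 bend 0.03384047292860001 ring up -0.016725297839187483 low -0.016322061442257157
(362, 207) u 0.03463527540035515 z 0.25219849583593285
(364, 217) u 0.035393734926305875 z 0.2458199123943996
(366, 240) u 0.03504768478678694 z 0.2301921814658066
(320, 293) u -0.010019760493207248 z 0.17569714596129027
(318, 362) u -0.020690351538316033 z 0.11724461890206117
```

>>> servo_tool(travel=[[-1.5, 0, 0], [-1.5, 0, 0], [0, 0, 0], [0, 0, 0]], spin=[0, 0, 0, 0])

```text
clock: 5.52
ee_pos: [0.5155, 0.0646, 0.1279]
orientation: [-0.056, 0.705, 0.056, 0.705]
force: [0.1, -0.4, -0.9]
finger_gap: 0.0277
```

>>> servo_tool(travel=[[-1.5, 0, 0], [-1.5, 0, 0], [0, 0, 0], [0, 0, 0]], spin=[0, 0, 0, 0])

```text
clock: 6.02
ee_pos: [0.5155, 0.0648, 0.1309]
orientation: [-0.056, 0.705, 0.056, 0.705]
force: [0.1, -1.5, -0.5]
finger_gap: 0.0279
```

>>> servo_tool(travel=[[-2, 0, 0], [-2, 0, 0], [0, 0, 0], [0, 0, 0]], spin=[0, 0, 0, 0])

```text
clock: 6.52
ee_pos: [0.5155, 0.0647, 0.1349]
orientation: [-0.056, 0.705, 0.056, 0.705]
force: [0.0, -0.8, -1.7]
finger_gap: 0.028
```

>>> servo_tool(travel=[[-2, 0, 0], [-3, 0, 0], [-3, 0, 0], [0, 0, 0], [0, 0, 0]], spin=[0, 0, 0, 0, 0])

```text
clock: 7.15
ee_pos: [0.5155, 0.0647, 0.1429]
orientation: [-0.056, 0.705, 0.056, 0.705]
force: [-1.2, -0.2, -2.8]
finger_gap: 0.0279
```

Run:
```python
from h import *
import pickle
np.set_printoptions(precision=4,suppress=True)
s=bot.state();print(s["clock"],s["ee_pos"],s["force"],s["ft_torque"])
w=bot.camera("wrist");sd=bot.camera("side");pickle.dump((w,sd,s),open("c3.pkl","wb"))
a=cv2.resize(sd["frame"][110:280,95:275],None,fx=3.5,fy=3.5,interpolation=cv2.INTER_CUBIC)
cv2.imwrite("pics/s3.png",a[:,:,::-1])
```

```text
7.15 [0.5155 0.0647 0.1429] [-1.1792 -0.1825 -2.7839] [-0.3318  0.0343 -0.0137]
```

View pics/s3.png

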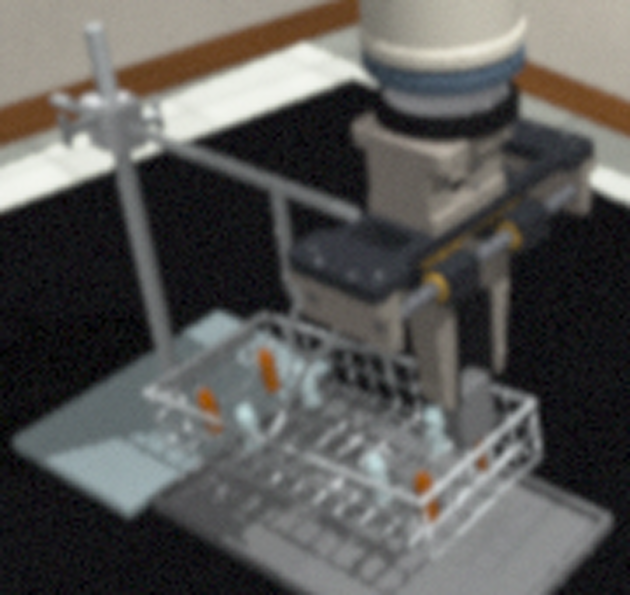

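The side view shows the grip end has risen while the far rim corner dropped from about (143,375) to (150,390), so the basket is pitching. I'll measure the pitch from the orange vials, which stay in fixed lateral planes.

```bash
cat > pitch.py <<'E'
from h import *
import pickle
A=np.radians(99.1);AX=np.array([np.cos(A),np.sin(A)]);O=np.array([.4989,.1665]);N=np.array([-AX[1],AX[0]])
def blobs(c,mn=4):
    f=c["frame"].astype(int);m=((f[...,0]>110)&(f[...,0]-f[...,2]>70)&(f[...,0]-f[...,1]>40)).astype(np.uint8)
    n,l,st,ce=cv2.connectedComponentsWithStats(m);return [(ce[i],st[i,4]) for i in range(1,n) if st[i,4]>=mn]
def uz(c,p,y):
    oo,d=ray(c,*p);k=(y-(oo[:2]-O)@N)/(d[:2]@N);X=oo+k*d;return np.array([-(X[:2]-O)@AX,X[2]])
E
python3 - <<'E'
from pitch import *
np.set_printoptions(precision=4,suppress=True)
cs=pickle.load(open("c0.pkl","rb"));w,sd,s=pickle.load(open("c3.pkl","rb"))
for n,c in(("top0",cs["top"]),("side0",cs["side"]),("side3",sd),("w3",w)):print(n,[(np.round(p,1).tolist(),int(a)) for p,a in blobs(c)])
E
```

```text
top0 [([322.7, 145.7], 186), ([256.8, 229.0], 10), ([188.0, 239.8], 10), ([260.0, 248.2], 10), ([190.7, 259.2], 12)]
side0 [([10.0, 23.2], 4), ([5.5, 25.0], 6), ([21.0, 103.1], 7), ([199.3, 113.0], 9), ([205.5, 115.6], 23), ([34.6, 117.9], 9), ([214.0, 119.3], 24), ([6.2, 119.5], 4), ([23.8, 120.3], 6), ([220.4, 121.3], 7), ([235.7, 127.8], 108), ([283.4, 147.3], 226), ([258.6, 135.1], 7), ([311.0, 155.8], 4), ([414.3, 200.2], 1077), ([52.5, 164.8], 6), ([38.5, 171.8], 4), ([33.0, 173.6], 5), ([3.0, 184.0], 7), ([388.9, 186.4], 7), ([355.5, 211.4], 654), ([168.4, 210.6], 27), ([150.6, 219.6], 22), ([212.4, 252.2], 22), ([352.5, 253.6], 30)]
side3 [([20.0, 103.0], 5), ([2.5, 107.2], 14), ([3.8, 118.8], 25), ([35.5, 117.5], 4), ([252.4, 135.0], 32), ([285.8, 148.1], 216), ([346.1, 172.7], 361), ([52.7, 164.9], 7), ([56.5, 175.0], 4), ([62.5, 179.8], 4), ([379.6, 183.8], 5), ([426.4, 205.4], 531), ([355.5, 211.4], 658), ([171.1, 215.0], 32), ([474.4, 220.7], 7), ([153.7, 224.2], 20), ([499.8, 233.5], 157), ([482.9, 229.8], 17), ([487.8, 232.5], 4), ([215.4, 247.1], 17), ([352.9, 253.4], 32), ([218.2, 255.2], 8)]
w3 [([225.0, 191.1], 137), ([286.8, 191.0], 139)]
```

```bash
cat >> pitch.py <<'E'
def pitch(cside,sel):
    # sel: (far px, near px) in side; y of that vial row
    y=YR; f=uz(cside,sel[0],y);n=uz(cside,sel[1],y);d=n-f
    return f,n,np.degrees(np.arctan2(d[1],d[0])),np.hypot(*d)
YR=.0
E
python3 - <<'E'
import pitch as P
from pitch import *
np.set_printoptions(precision=4,suppress=True)
cs=pickle.load(open("c0.pkl","rb"));w,sd,s=pickle.load(open("c3.pkl","rb"))
T=cs["top"];S=cs["side"]
for a,b in(((190.7,259.2),(150.6,219.6)),((260,248.2),(212.4,252.2)),((188,239.8),(168.4,210.6))):
    X,e=cross(T,a,S,b);print(X,e,(X[:2]-O)@N)
P.YR=float(np.mean([(cross(T,a,S,b)[0][:2]-O)@N for a,b in(((190.7,259.2),(150.6,219.6)),((260,248.2),(212.4,252.2)))]))
print(P.YR,P.pitch(S,((150.6,219.6),(212.4,252.2))))
print(P.pitch(sd,((153.7,224.2),(216.2,249.7))))
E
grep -q x /dev/null; for i in 1; do :; done
```

```text
[0.4542 0.2804 0.0709] 0.0002040996679409148 0.0260919352715083
[0.4832 0.0818 0.0733] 0.0004396578937667815 0.02891126945055237
[0.5097 0.2892 0.0638] 0.001422353533898227 -0.03008227485336931
0.027501602361030334 (array([-0.1173,  0.0729]), array([0.0794, 0.0712]), np.float64(-0.4684725214604414), np.float64(0.19678696976969426))
(array([-0.1088,  0.0625]), array([0.0913, 0.0849]), np.float64(6.378693115965104), np.float64(0.2013303686760941))
```

>>> servo_tool(travel=[[-2, 0, 0], [-2, 0, 0], [-2, 0, 0], [0, 0, 0], [0, 0, 0]], spin=[0, 0, 0, 0, 0])

```text
clock: 7.88
ee_pos: [0.5155, 0.0647, 0.1489]
orientation: [-0.056, 0.705, 0.056, 0.705]
force: [0.1, 0.9, -1.6]
finger_gap: 0.0281
```

```bash
cat > chk.py <<'E'
import pitch as P
from pitch import *
np.set_printoptions(precision=4,suppress=True)
P.YR=.0275
def run(near=None,tag=None,show=False):
    F=[];M=[]
    for i in range(4):
        c=bot.camera("side");s=bot.state();F.append(s["force"]);M.append(s["ft_torque"])
    print("t",s["clock"],s["ee_pos"],"F",np.mean(F,0),"M",np.mean(M,0))
    b=[p for p,a in blobs(c) if 120<p[0]<300 and 185<p[1]<300];print("blobs",np.round(b,1).tolist())
    if tag: pickle.dump(c,open(tag+".pkl","wb"))
    return c,s,b
E
python3 -c "
from chk import *
run(tag='c4')"
```

```text
t 8.075 [0.5155 0.0647 0.1488] F [ 0.0021  0.1866 -2.1665] M [-0.3383  0.0081 -0.014 ]
blobs [[170.8, 213.0], [153.0, 221.6], [215.3, 245.0], [217.7, 253.5]]
```

>>> servo_tool(travel=[[0, 0, 0], [0, 0, 0], [0, 0, 0], [0, 0, 0], [0, 0, 0], [0, 0, 0], [0, 0, 0], [0, 0, 0]], spin=[0, 0, 0, 0, 0, 0, 0, 0])

```text
clock: 9.07
ee_pos: [0.5155, 0.0647, 0.1489]
orientation: [-0.056, 0.705, 0.056, 0.705]
force: [-0.0, -0.3, -3.0]
finger_gap: 0.0277
```

Run:
```python
from chk import *
print(P.pitch(pickle.load(open('c4.pkl','rb')),((153.0,221.6),(216.1,247.7))))
c,s,b=run(tag='c5')
# rim corners template: track far-left region by phase shift between c4 and c5
c4=pickle.load(open('c4.pkl','rb'))
g=lambda c,r:cv2.cvtColor(c["frame"],cv2.COLOR_RGB2GRAY)[r[1]:r[3],r[0]:r[2]].astype(np.float32)
for r in((130,195,180,245),(200,220,250,270)):print(cv2.phaseCorrelate(g(c4,r),g(c,r)))
w=bot.camera("wrist");pickle.dump(w,open("w5.pkl","wb"));print([(np.round(p,1).tolist(),a) for p,a in blobs(w,20)])
cv2.imwrite("pics/w5.png",cv2.resize(w["frame"][:200,150:362],None,fx=3,fy=3,interpolation=cv2.INTER_CUBIC)[:590,:,::-1])
```

```text
(array([-0.1094,  0.0702]), array([0.0915, 0.0907]), np.float64(5.808870081004649), np.float64(0.20198550100069151))
t 9.275 [0.5155 0.0647 0.1489] F [-0.2015  0.4789 -2.1276] M [-0.348   0.0098  0.0122]
blobs [[170.9, 213.2], [153.0, 221.6], [215.2, 244.9], [217.7, 253.5]]
((0.022013954899030352, -0.15131147233771003), 0.9990691986083985)
((-0.00352712360099261, 0.01617040422733851), 0.9827689346313476)
[([225.0, 191.0], np.int32(139)), ([286.8, 190.7], np.int32(141)), ([459.4, 353.4], np.int32(49))]
```

View pics/w5.png

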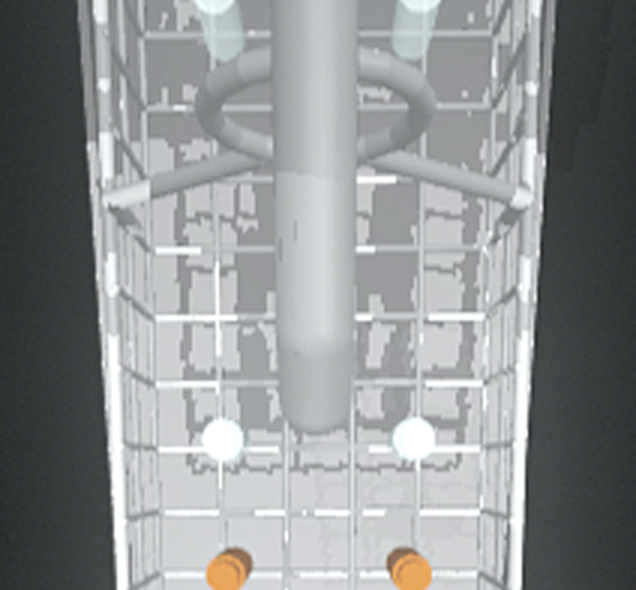

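The wrist view shows the ring's side extremes at row ~105 and the lower bar at row ~155, and nothing has crept over 1 s. I'll fit the pitch from the ring's rows with the known geometry.

Run:
```python
from chk import *
w2,_,_,s2=pickle.load(open("c2.pkl","rb"));w5=pickle.load(open("w5.pkl","rb"));s5=bot.state()
def ringpts(grip,ph):
    out=[]
    for k in(20.5,0,-20.5):
        x=-122;z=26.5+k
        u=x*np.cos(ph)-z*np.sin(ph);v=z*np.cos(ph)+x*np.sin(ph)
        out.append(np.r_[grip[:2]-AX*u/1e3,grip[2]+v/1e3])
    return out
for nm,w,s,phs in(("c2",w2,s2,(0,)),("c5",w5,s5,(5,6,7,8))):
  for ph in phs:
    for dg in(0,):
      g=np.r_[s["ee_pos"][:2],s["ee_pos"][2]-.1249+.1205]
      print(nm,ph,[np.round((proj(w,p)-[150,0]+.5)*3-.5,1) for p in ringpts(g,np.radians(ph))])
```

```text
c2 0 [array([314.7,  44.9]), array([315. ,  89.8]), array([315.3, 123.6])]
c5 5 [array([314.9,  44.9]), array([315.2,  97.5]), array([315.5, 137.7])]
c5 6 [array([314.9,  45.8]), array([315.3,  99.6]), array([315.5, 140.9])]
c5 7 [array([315. ,  46.9]), array([315.3, 101.9]), array([315.5, 144.3])]
c5 8 [array([315. ,  48.3]), array([315.3, 104.4]), array([315.6, 147.7])]
```

The far vial swings rigidly about the grip, giving a sag of about 7.1° that holds steady. So the ring centre is 15.3 mm lower and its top leans about 2.5 mm inward. The geometry still works, so I'll move out to the gate and then up along it.

>>> servo_tool(travel=[[-2, -4.6, 0], [-2, -4.6, 0], [-2, -4.6, 0], [-2, -4.6, 0], [-2, -4.6, 0], [0, 0, 0], [0, 0, 0]], spin=[0, 0, 0, 0, 0, 0, 0])

```text
clock: 10.2
ee_pos: [0.5191, 0.042, 0.1589]
orientation: [-0.056, 0.705, 0.056, 0.705]
force: [0.2, -0.9, -2.9]
finger_gap: 0.0277
```

>>> servo_tool(travel=[[-4, -1.7, 0], [-4, -1.7, 0], [-4, -1.7, 0], [-4, -1.7, 0], [-4, -1.7, 0], [0, 0, 0], [0, 0, 0]], spin=[0, 0, 0, 0, 0, 0, 0])

```text
clock: 11.08
ee_pos: [0.5205, 0.0336, 0.1788]
orientation: [-0.056, 0.705, 0.056, 0.705]
force: [-0.1, 0.1, -2.6]
finger_gap: 0.0282
```

Run:
```python
from chk import *
c,s,b=run(tag='c6')
g=np.r_[-(s["ee_pos"][:2]-O)@AX,s["ee_pos"][2]-.0044];print("grip uz",g)
for p in b:
    f=uz(c,p,.0275)-g;print(np.round(p,1),f,np.hypot(*f),"pitch if far",np.degrees(np.arctan2(-f[1],-f[0]))-12.19)
w=bot.camera("wrist");pickle.dump(w,open("w6.pkl","wb"))
a=cv2.resize(w["frame"][:200,150:362],None,fx=2,fy=2,interpolation=cv2.INTER_CUBIC);b=cv2.resize(c["frame"][130:270,100:230],None,fx=2.857,fy=2.857,interpolation=cv2.INTER_CUBIC)
cv2.imwrite("pics/p6.png",np.hstack([a,b[:400]])[:,:,::-1])
```

```text
t 11.275 [0.5204 0.0336 0.1787] F [ 0.4513  0.2431 -2.8435] M [-0.3501 -0.0237  0.0121]
blobs [[178.1, 207.2], [160.2, 216.4], [226.1, 240.0], [229.0, 248.5]]
grip uz [0.1346 0.1743]
[178.1 207.2] [-0.1446 -0.0193] 0.14583789566105726 pitch if far -4.578801141499497
[160.2 216.4] [-0.2125 -0.0742] 0.2251054560877423 pitch if far 7.0598024075474815
[226.1 240. ] [-0.0136 -0.0472] 0.04913073706784386 pitch if far 61.7675405434851
[229.  248.5] [-0.0072 -0.0671] 0.06744467540620155 pitch if far 71.66734333753986
```

View pics/p6.png

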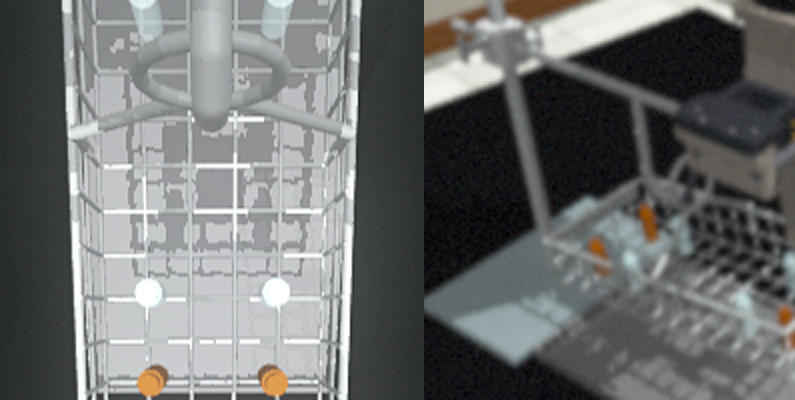

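No contact, and the pitch is steady at 7.06°; the wrist view shows the ring around the gate just under the nose. Continuing up.

>>> servo_tool(travel=[[-4, -1.7, 0], [-4, -1.7, 0], [-4, -1.7, 0], [-4, -1.7, 0], [0, 0, 0], [0, 0, 0]], spin=[0, 0, 0, 0, 0, 0])

```text
clock: 12.08
ee_pos: [0.5215, 0.0269, 0.1948]
orientation: [-0.056, 0.705, 0.056, 0.705]
force: [-0.2, 0.3, -2.3]
finger_gap: 0.0279
```

>>> servo_tool(travel=[[-4, -1.6, 0], [-4, -1.6, 0], [-4, -1.6, 0], [-2, -1, 0], [0, 0, 0], [0, 0, 0]], spin=[0, 0, 0, 0, 0, 0])

```text
clock: 12.82
ee_pos: [0.5224, 0.0212, 0.2088]
orientation: [-0.056, 0.705, 0.056, 0.705]
force: [0.6, 0.2, -2.5]
finger_gap: 0.0274
```

```bash
cat >> chk.py <<'E'
def geo(tag):
    c,s,b=run(tag=tag)
    g=np.r_[-(s["ee_pos"][:2]-O)@AX,s["ee_pos"][2]-.0044]
    best=min(b,key=lambda p:abs(np.hypot(*(uz(c,p,.0275)-g))-.2253)) if b else None
    if best is None:return c,s
    f=uz(c,best,.0275)-g;ph=np.degrees(np.arctan2(-f[1],-f[0]))-12.19
    r=np.radians(ph);L=(s["ee_pos"][2]-.1249)*1e3
    cc=-19+L-26.5+26.5*np.cos(r)-122*np.sin(r);u=g[0]*1e3-2.3-122*np.cos(r)-26.5*np.sin(r)
    print("len %.4f pitch %.2f | ring u %.1f c %.1f | upper (%.1f,%.1f) lower (%.1f,%.1f)"%(np.hypot(*f),ph,u,cc,u-20.5*np.sin(r),cc+20.5*np.cos(r),u+20.5*np.sin(r),cc-20.5*np.cos(r)))
    return c,s
E
python3 -c "
from chk import *
geo('c7')"
```

```text
t 13.025 [0.5224 0.0212 0.2088] F [ 0.0431 -0.1752 -2.2808] M [-0.3179  0.018  -0.0022]
blobs [[181.4, 202.7], [161.6, 207.3], [247.8, 226.0], [230.0, 231.0], [233.3, 239.5]]
len 0.2258 pitch 6.72 | ring u 20.6 c 50.4 | upper (18.2,70.8) lower (23.0,30.0)
```

>>> servo_tool(travel=[[0, 2, 0], [0, 2, 0], [0, 2, 0], [0, 2, 0], [0, 2, 0], [0, 0, 0], [0, 0, 0]], spin=[0, 0, 0, 0, 0, 0, 0])

```text
clock: 13.9
ee_pos: [0.521, 0.0309, 0.2089]
orientation: [-0.056, 0.705, 0.056, 0.705]
force: [0.3, -3.0, -1.7]
finger_gap: 0.028
```

```bash
python3 -c "
from chk import *
geo('c8')"
```

```text
t 14.1 [0.521  0.0309 0.2089] F [ 0.693  -3.3958 -1.4328] M [-0.9742 -0.0973  0.0143]
blobs [[177.5, 198.5], [159.3, 206.2], [226.3, 229.0], [229.5, 237.5]]
len 0.2239 pitch 6.98 | ring u 10.7 c 50.0 | upper (8.2,70.3) lower (13.2,29.6)
```

Fy = −3.4 N, as the spring predicts, and the gate is opening. Continuing inward.

>>> servo_tool(travel=[[0, 2, 0], [0, 2, 0], [0, 2, 0], [0, 0, 0], [0, 0, 0]], spin=[0, 0, 0, 0, 0])

```text
clock: 14.72
ee_pos: [0.52, 0.0369, 0.2089]
orientation: [-0.056, 0.705, 0.056, 0.705]
force: [1.3, -4.3, -1.7]
finger_gap: 0.028
```

```bash
python3 -c "
from chk import *
geo('c9')"
```

```text
t 14.925 [0.52   0.0369 0.2089] F [ 0.6802 -5.0595 -1.2874] M [-1.2166 -0.1562  0.0029]
blobs [[175.2, 195.8], [156.4, 203.9], [241.4, 222.8], [223.6, 227.5], [226.5, 236.0]]
len 0.2255 pitch 6.08 | ring u 4.9 c 51.9 | upper (2.7,72.3) lower (7.0,31.5)
```

>>> servo_tool(travel=[[0, 1.5, 0], [0, 1, 0], [0, 0, 0], [0, 0, 0]], spin=[0, 0, 0, 0])

```text
clock: 15.42
ee_pos: [0.5197, 0.0393, 0.2089]
orientation: [-0.056, 0.705, 0.056, 0.705]
force: [1.2, -5.4, -1.4]
finger_gap: 0.0277
```

```bash
python3 -c "
from chk import *
c,s=geo('c10')
cv2.imwrite('pics/p10.png',cv2.resize(c['frame'][130:270,100:290],None,fx=4,fy=4,interpolation=cv2.INTER_CUBIC)[:,:,::-1])"
```

```text
t 15.625 [0.5196 0.0393 0.2089] F [ 0.7591 -5.6022 -1.0507] M [-1.3084 -0.1556  0.0003]
blobs [[174.4, 195.2], [155.5, 203.2], [240.5, 222.5], [222.6, 227.0], [225.7, 235.5]]
len 0.2258 pitch 5.82 | ring u 2.5 c 52.5 | upper (0.5,72.9) lower (4.6,32.1)
```

Force and geometry agree: the gate is about 25.6° open and 5.9° short of its stop. I'll go 2 mm further in, then come down gently.

>>> servo_tool(travel=[[0, 1, 0], [0, 1, 0], [0, 0, 0], [0, 0, 0]], spin=[0, 0, 0, 0])

```text
clock: 16.12
ee_pos: [0.5194, 0.0412, 0.2089]
orientation: [-0.056, 0.705, 0.056, 0.705]
force: [0.2, -6.3, -0.2]
finger_gap: 0.0277
```

>>> servo_tool(travel=[[1.5, 0, 0], [1.5, 0, 0], [0, 0, 0], [0, 0, 0]], spin=[0, 0, 0, 0])

```text
clock: 16.62
ee_pos: [0.5194, 0.0411, 0.206]
orientation: [-0.056, 0.705, 0.056, 0.705]
force: [0.9, -6.0, -1.1]
finger_gap: 0.0278
```

```bash
python3 -c "
from chk import *
geo('c11')"
```

```text
t 16.825 [0.5194 0.0411 0.206 ] F [ 0.5567 -6.0157 -0.8965] M [-1.3517 -0.1545  0.0191]
blobs [[173.0, 193.5], [154.2, 201.8], [221.5, 227.5], [224.4, 235.8]]
len 0.2263 pitch 4.43 | ring u 1.1 c 52.6 | upper (-0.5,73.0) lower (2.6,32.1)
```

>>> servo_tool(travel=[[2, 0, 0], [2, 0, 0], [0, 0, 0], [0, 0, 0]], spin=[0, 0, 0, 0])

```text
clock: 17.32
ee_pos: [0.5194, 0.0411, 0.202]
orientation: [-0.056, 0.705, 0.056, 0.705]
force: [0.5, -7.0, -0.4]
finger_gap: 0.0277
```

```bash
python3 -c "
from chk import *
geo('c12')"
```

```text
t 17.525 [0.5195 0.0411 0.202 ] F [ 1.1496 -6.1538 -0.1515] M [-1.3234 -0.1254 -0.0094]
blobs [[172.0, 192.0], [153.2, 200.6], [220.8, 228.6]]
len 0.2270 pitch 2.68 | ring u 1.6 c 52.4 | upper (0.7,72.9) lower (2.6,31.9)
```

Friction on the gate holds the ring up while the grip lowers, so the sag is now 2.7°. The upper bar is outside the gate tip by more than a bar width. Continuing down with a slight outward ease.

>>> servo_tool(travel=[[2, 0, 0], [2, 0, 0], [2, -0.3, 0], [2, -0.3, 0], [0, 0, 0], [0, 0, 0]], spin=[0, 0, 0, 0, 0, 0])

```text
clock: 18.27
ee_pos: [0.5196, 0.0406, 0.1941]
orientation: [-0.056, 0.705, 0.056, 0.705]
force: [1.0, -6.3, 0.6]
finger_gap: 0.028
```

```bash
python3 -c "
from chk import *
c,s=geo('c13')
w=bot.camera('wrist')
a=cv2.resize(w['frame'][:200,180:330],None,fx=2.6,fy=2.6,interpolation=cv2.INTER_CUBIC);b=cv2.resize(c['frame'][130:270,130:270],None,fx=3,fy=3,interpolation=cv2.INTER_CUBIC)
cv2.imwrite('pics/p13.png',np.hstack([a[:420],b])[:,:,::-1])"
```

```text
t 18.475 [0.5197 0.0406 0.1942] F [ 1.0008 -6.1453  1.024 ] M [-1.1946 -0.1111 -0.0012]
blobs [[170.2, 188.9], [151.8, 197.7], [219.9, 230.5]]
len 0.2275 pitch -1.11 | ring u 3.8 c 52.6 | upper (4.2,73.1) lower (3.4,32.1)
```

View pics/p13.png

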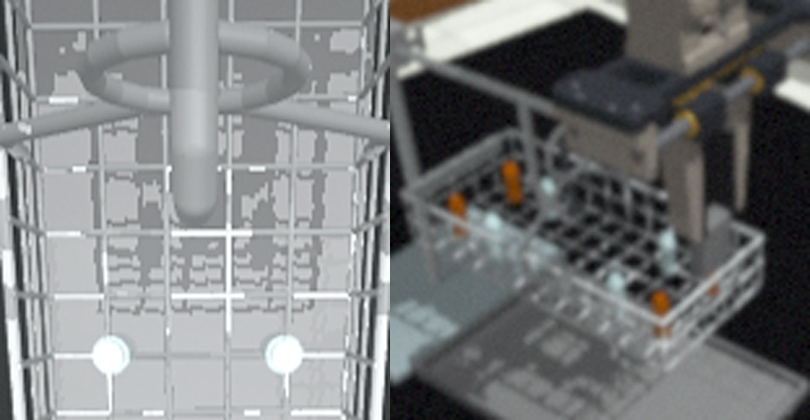

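The wrist view shows the ring in front of the gate, and the side view shows the basket about level. The ring sticks to the gate by friction, so I'll keep lowering gently until it slides.

>>> servo_tool(travel=[[1.5, 0, 0], [1.5, 0, 0], [1, 0, 0], [0, 0, 0]], spin=[0, 0, 0, 0])

```text
clock: 19.02
ee_pos: [0.5197, 0.0406, 0.1902]
orientation: [-0.056, 0.705, 0.056, 0.705]
force: [0.9, -6.3, 0.4]
finger_gap: 0.0275
```

```bash
python3 -c "
from chk import *
geo('c14')"
```

```text
t 19.225 [0.5197 0.0406 0.1902] F [ 0.7175 -6.1095  1.1495] M [-1.1344 -0.1043  0.0037]
blobs [[169.6, 187.6], [151.2, 196.9], [219.2, 231.4]]
len 0.2279 pitch -2.61 | ring u 4.6 c 51.8 | upper (5.6,72.3) lower (3.7,31.4)
```

>>> servo_tool(travel=[[1.5, 0, 0], [1.5, 0, 0], [1, 0, 0], [0, 0, 0]], spin=[0, 0, 0, 0])

```text
clock: 19.73
ee_pos: [0.5197, 0.0406, 0.1862]
orientation: [-0.056, 0.705, 0.056, 0.705]
force: [1.2, -6.6, 2.5]
finger_gap: 0.0279
```

```bash
python3 -c "
from chk import *
geo('c15')"
```

```text
t 19.925 [0.5197 0.0406 0.1863] F [ 1.0502 -6.623   1.3205] M [-1.0808 -0.0916  0.0566]
blobs [[168.8, 186.0], [150.5, 195.2], [218.8, 232.7]]
len 0.2280 pitch -4.63 | ring u 5.8 c 52.1 | upper (7.5,72.6) lower (4.2,31.7)
```

>>> servo_tool(travel=[[0.5, -1, 0], [0.5, -1, 0], [0.5, -1, 0], [0, 0, 0]], spin=[0, 0, 0, 0])

```text
clock: 20.42
ee_pos: [0.5202, 0.0377, 0.1848]
orientation: [-0.056, 0.705, 0.056, 0.705]
force: [0.4, -6.6, 0.9]
finger_gap: 0.0279
```

```bash
python3 -c "
from chk import *
geo('c16')"
```

```text
t 20.625 [0.5202 0.0377 0.1848] F [ 0.9613 -5.9801  2.1076] M [-1.0123 -0.0797  0.0307]
blobs [[169.4, 185.5], [151.0, 195.4], [219.7, 233.5]]
len 0.2292 pitch -5.06 | ring u 9.0 c 51.6 | upper (10.9,72.0) lower (7.2,31.2)
```

>>> servo_tool(travel=[[1.5, -0.5, 0], [1.5, -0.5, 0], [0, 0, 0]], spin=[0, 0, 0])

```text
clock: 21.0
ee_pos: [0.5205, 0.0367, 0.1817]
orientation: [-0.056, 0.705, 0.056, 0.705]
force: [1.1, -6.6, 2.1]
finger_gap: 0.0278
```

```bash
python3 -c "
from chk import *
c,s=geo('c17')
w=bot.camera('wrist');pickle.dump(w,open('w17.pkl','wb'))
a=cv2.resize(w['frame'][:200,180:330],None,fx=2.6,fy=2.6,interpolation=cv2.INTER_CUBIC);b=cv2.resize(c['frame'][120:260,130:270],None,fx=3,fy=3,interpolation=cv2.INTER_CUBIC)
cv2.imwrite('pics/p17.png',np.hstack([a[:420],b])[:,:,::-1])"
```

```text
t 21.2 [0.5205 0.0367 0.1818] F [ 1.2515 -6.8155  1.7459] M [-1.1066 -0.124  -0.0074]
blobs [[170.4, 188.0], [152.2, 197.5], [220.2, 235.0]]
len 0.2273 pitch -4.59 | ring u 9.8 c 47.6 | upper (11.5,68.0) lower (8.2,27.2)
```

View pics/p17.png

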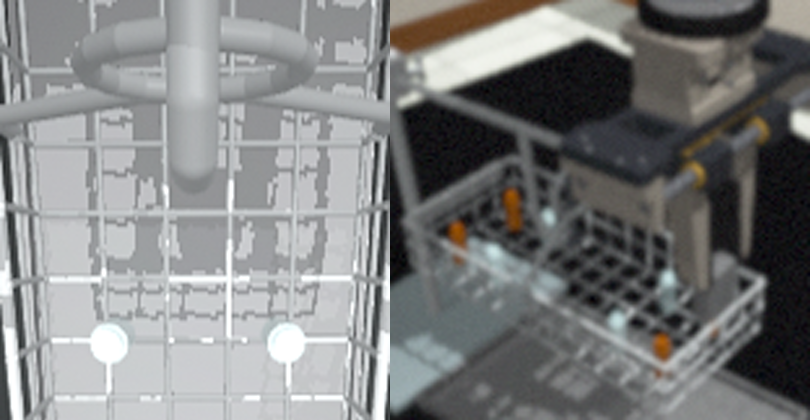

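The ring has started sliding down (c 51.6 → 47.6) and is still in front of the gate. Continuing.

>>> servo_tool(travel=[[1.5, -0.5, 0], [1.5, -0.5, 0], [1.5, -0.5, 0], [1.5, -0.5, 0], [0, 0, 0]], spin=[0, 0, 0, 0, 0])

```text
clock: 21.88
ee_pos: [0.5202, 0.0351, 0.1753]
orientation: [-0.056, 0.705, 0.056, 0.705]
force: [0.6, -2.5, -0.3]
finger_gap: 0.0277
```

```bash
python3 -c "
from chk import *
geo('c18')"
```

```text
t 22.075 [0.5202 0.035  0.1753] F [ 0.1417 -3.2528 -1.1213] M [-0.7112 -0.0488  0.    ]
blobs [[174.0, 198.7], [155.8, 208.2], [222.9, 239.7]]
len 0.2276 pitch 0.94 | ring u 8.5 c 29.4 | upper (8.2,49.9) lower (8.8,8.9)
```

>>> servo_tool(travel=[[1.5, -1, 0], [1.5, -1, 0], [1.5, -1, 0], [1.5, -1, 0], [0, 0, 0]], spin=[0, 0, 0, 0, 0])

```text
clock: 22.7
ee_pos: [0.5209, 0.0308, 0.1692]
orientation: [-0.056, 0.705, 0.056, 0.705]
force: [1.0, -2.9, -0.9]
finger_gap: 0.0276
```

```bash
python3 -c "
from chk import *
geo('c19')"
```

```text
t 22.9 [0.521  0.0309 0.1694] F [ 0.2972 -3.5103 -1.3494] M [-0.7206 -0.0673  0.0081]
blobs [[175.4, 201.1], [157.6, 211.0], [224.9, 242.6]]
len 0.2271 pitch 0.99 | ring u 12.6 c 23.4 | upper (12.2,43.9) lower (13.0,2.9)
```

The ring is now outside the gate: the measured 3.25 N matches the gate leaning on the upper bar. Moving out under the nose.

>>> servo_tool(travel=[[0, -4, 0], [0, -4, 0], [0, -5, 0], [0, -6, 0], [0, -6, 0], [0, 0, 0], [0, 0, 0]], spin=[0, 0, 0, 0, 0, 0, 0])

```text
clock: 23.78
ee_pos: [0.5249, 0.0063, 0.1693]
orientation: [-0.056, 0.705, 0.056, 0.705]
force: [0.7, -1.2, -3.0]
finger_gap: 0.0279
```

```bash
python3 -c "
from chk import *
c,s=geo('c20')
w=bot.camera('wrist');pickle.dump(w,open('w20.pkl','wb'))
a=cv2.resize(w['frame'][:200,180:330],None,fx=2.6,fy=2.6,interpolation=cv2.INTER_CUBIC);b=cv2.resize(c['frame'][120:260,130:270],None,fx=3,fy=3,interpolation=cv2.INTER_CUBIC)
cv2.imwrite('pics/p20.png',np.hstack([a[:420],b])[:,:,::-1])"
```

```text
t 23.975 [0.5249 0.0064 0.1694] F [ 0.2064  0.2444 -2.1879] M [-0.3146  0.033  -0.0037]
blobs [[186.8, 214.1], [169.0, 223.6], [237.2, 249.2]]
len 0.2250 pitch 7.00 | ring u 35.5 c 10.4 | upper (33.0,30.8) lower (38.0,-9.9)
```

View pics/p20.png

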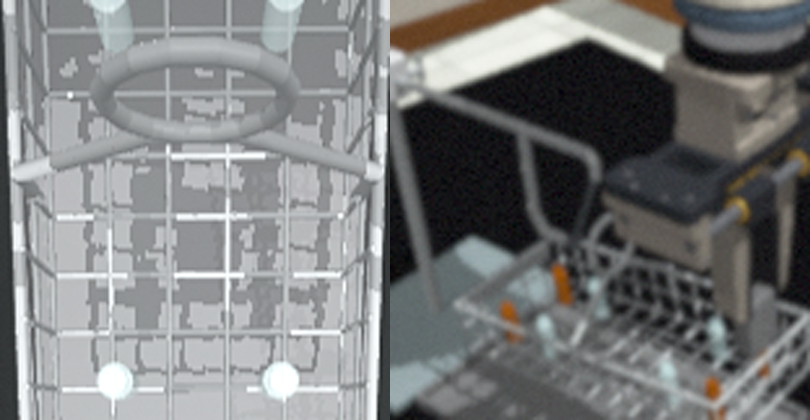

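The ring hangs free of the hook: wrist force is back to weight only, pitch 7.0°. I've used all 12 views, so from here I check numerically. Carrying it to the tray.

>>> servo_tool(travel=[[0, -5, 0], [0, -10, 0], [0, -14, 0], [0, -15, 0], [0, -15, 0], [0, -15, 0], [0, -14, 0], [0, -12, 0]], spin=[0, 0, 0, 0, 0, 0, 0, 0])

```text
clock: 25.02
ee_pos: [0.5409, -0.0935, 0.1694]
orientation: [-0.056, 0.705, 0.056, 0.705]
force: [0.3, -0.8, -2.1]
finger_gap: 0.0277
```

>>> servo_tool(travel=[[0, -15, -3], [0, -20, -5], [0, -24, -7], [0, -26, -7], [0, -26, -7], [0, -26, -7], [0, -26, -7], [0, -26, -7], [0, -24, -7], [0, -17, -5], [0, -9, -3], [0, -3, -1]], spin=[0, 0, 0, 0, 0, 0, 0, 0, 0, 0, 0, 0])

```text
clock: 26.52
ee_pos: [0.5137, -0.3421, 0.1693]
orientation: [-0.056, 0.705, 0.056, 0.705]
force: [-0.1, 0.5, -2.4]
finger_gap: 0.0276
```

>>> servo_tool(travel=[[0, 0, 0], [0, 0, 0], [0, 0, 0], [0, 0, 0], [0, 0, 0], [0, 0, 0], [0, 0, 0], [0, 0, 0], [0, 0, 0], [0, 0, 0]], spin=[0.02, 0.05, 0.05, 0.05, 0.05, 0.05, 0.05, 0.02, 0, 0])

```text
clock: 27.78
ee_pos: [0.5139, -0.3417, 0.1694]
orientation: [0.064, 0.704, -0.064, 0.704]
force: [0.5, -0.1, -2.4]
finger_gap: 0.028
```

Run:
```python
from chk import *
from scipy.spatial.transform import Rotation as R
s=bot.state();m=R.from_quat(s["orientation"]).as_matrix()
print(s["clock"],s["ee_pos"],s["force"],s["finger_gap"],"u dir deg",np.degrees(np.arctan2(-m[1,1],-m[0,1])))
t=bot.camera("top");pickle.dump(t,open("t21.pkl","wb"))
u=-m[:2,1];n=np.array([-u[1],u[0]]);g=s["ee_pos"][:2]
# re-fit tray edges: long side lines from initial mask, check orange vials in tray view
bl=[(np.round(p,1).tolist(),int(a)) for p,a in blobs(t) if p[0]>270 and p[1]>165];print(bl)
for p,_ in bl: X=onz(t,*p,.10);print(X,(X[:2]-g)@u,(X[:2]-g)@n)
```

```text
27.775 [ 0.5139 -0.3417  0.1694] [ 0.4676 -0.0567 -2.4078] 0.028025224789251842 u dir deg -100.32434600814054
[([336.8, 213.5], 10), ([409.7, 225.0], 9), ([333.8, 233.0], 10), ([406.8, 244.9], 10)]
[ 0.5796 -0.1356  0.1   ] -0.21451738312081967 0.027686865786936625
[ 0.5451 -0.3396  0.1   ] -0.007674785951989264 0.030289530652678722
[ 0.5251 -0.1257  0.1   ] -0.21449537223441156 -0.02773923792727704
[ 0.4897 -0.3291  0.1   ] -0.008042404647069635 -0.02606653339443699
```

Basket is over the tray and aligned (−100.3° against −100.4°). Lowering.

>>> servo_tool(travel=[[4, 0, 0], [7, 0, 0], [8, 0, 0], [8, 0, 0], [8, 0, 0], [7, 0, 0], [4, 0, 0], [2, 0, 0], [0, 0, 0], [0, 0, 0]], spin=[0, 0, 0, 0, 0, 0, 0, 0, 0, 0])

```text
clock: 29.08
ee_pos: [0.514, -0.342, 0.1217]
orientation: [0.064, 0.704, -0.064, 0.704]
force: [0.4, 0.2, -1.6]
finger_gap: 0.0284
```

>>> servo_tool(travel=[[2, 0, 0], [2, 0, 0], [2, 0, 0], [2, 0, 0], [2, -0.7, 0], [2, -0.7, 0], [2, -0.7, 0], [2, -0.7, 0], [0, 0, 0]], spin=[0, 0, 0, 0, 0, 0, 0, 0, 0])

```text
clock: 30.2
ee_pos: [0.5133, -0.3446, 0.1052]
orientation: [0.064, 0.704, -0.064, 0.704]
force: [0.2, 0.3, -1.9]
finger_gap: 0.028
```

>>> servo_tool(travel=[[2, -0.7, 0], [2, -0.7, 0], [2, -0.7, 0], [2, -0.7, 0], [2, -0.7, 0], [2, -0.7, 0], [1, -0.4, 0], [0, 0, 0]], spin=[0, 0, 0, 0, 0, 0, 0, 0])

```text
clock: 31.2
ee_pos: [0.5125, -0.3492, 0.0923]
orientation: [0.064, 0.704, -0.064, 0.704]
force: [-0.4, -0.3, -1.2]
finger_gap: 0.028
```

Run:
```python
from chk import *
F=[];M=[]
for i in range(5):
    t=bot.camera("top");s=bot.state();F.append(s["force"]);M.append(s["ft_torque"])
print(s["clock"],s["ee_pos"],np.mean(F,0),np.mean(M,0))
```

```text
31.45 [ 0.5126 -0.3491  0.0925] [ 0.1713 -0.7613 -1.54  ] [-0.2185  0.1322  0.0175]
```

>>> servo_tool(travel=[[1.5, -0.5, 0], [1.5, -0.5, 0], [1.5, -0.5, 0], [1.5, -0.5, 0], [0, 0, 0], [0, 0, 0]], spin=[0, 0, 0, 0, 0, 0])

```text
clock: 32.2
ee_pos: [0.5122, -0.3511, 0.0864]
orientation: [0.064, 0.704, -0.064, 0.704]
force: [-0.4, -0.7, -1.7]
finger_gap: 0.028
```

>>> servo_tool(travel=[[1, -0.3, 0], [1, -0.3, 0], [0, 0, 0], [0, 0, 0]], spin=[0, 0, 0, 0])

```text
clock: 32.7
ee_pos: [0.5121, -0.3517, 0.0844]
orientation: [0.064, 0.704, -0.064, 0.704]
force: [-0.2, -1.4, -1.2]
finger_gap: 0.0278
```

```bash
cat > f.py <<'E'
from chk import *
F=[];M=[]
for i in range(5):
    t=bot.camera("side");s=bot.state();F.append(s["force"]);M.append(s["ft_torque"])
print(s["clock"],s["ee_pos"],np.mean(F,0),np.mean(M,0),s["finger_gap"])
E
python3 f.py
```

```text
32.95 [ 0.5121 -0.3518  0.0844] [-0.1847 -1.2173 -0.9594] [-0.2527  0.1401  0.0046] 0.02808193817625724
```

>>> servo_tool(travel=[[1, 0, 0], [1, 0, 0], [0, 0, 0], [0, 0, 0]], spin=[0, 0, 0, 0])

```text
clock: 33.45
ee_pos: [0.5125, -0.3519, 0.0837]
orientation: [0.064, 0.704, -0.064, 0.705]
force: [-2.1, 0.8, 10.9]
finger_gap: 0.0279
```

```bash
python3 f.py
```

```text
33.7 [ 0.5125 -0.3519  0.0837] [-2.4304  1.1211 11.2061] [ 0.195   0.6867 -0.0022] 0.027820222155433196
```

Flat on the floor, pressing 11 N. I'll relieve 1 mm, soften the grip, then open.

>>> servo_tool(travel=[[-1, 0, 0], [0, 0, 0], [0, 0, 0]], spin=[0, 0, 0], force=15)

```text
clock: 34.08
ee_pos: [0.5123, -0.3518, 0.0836]
orientation: [0.064, 0.704, -0.064, 0.704]
force: [-1.5, -0.2, 4.7]
finger_gap: 0.0294
```

```bash
python3 f.py
```

```text
34.325 [ 0.5122 -0.3518  0.0835] [-0.7358  0.0356  4.0934] [-0.1504 -0.1029 -0.1261] 0.02972631923121581
```

>>> servo_tool(travel=[[0, 0, 0], [0, 0, 0], [0, 0, 0], [0, 0, 0]], spin=[0, 0, 0, 0], force=3)

```text
clock: 34.83
ee_pos: [0.512, -0.3517, 0.0833]
orientation: [0.064, 0.704, -0.064, 0.704]
force: [0.8, -0.5, 2.6]
finger_gap: 0.0295
```

>>> servo_tool(travel=[[0, 0, 0], [0, 0, 0], [0, 0, 0], [0, 0, 0], [0, 0, 0], [0, 0, 0], [0, 0, 0], [0, 0, 0]], spin=[0, 0, 0, 0, 0, 0, 0, 0], fingers=0)

```text
clock: 35.83
ee_pos: [0.5121, -0.3517, 0.0834]
orientation: [0.064, 0.704, -0.064, 0.704]
force: [0.1, -0.4, -0.7]
finger_gap: 0.0919
```

```bash
python3 f.py
```

```text
36.075 [ 0.5121 -0.3517  0.0834] [ 0.295   0.2392 -0.0582] [-0.061   0.0741 -0.0014] 0.0919909029328476
```

>>> servo_tool(travel=[[-5, 0, 0], [-12, 0, 0], [-20, 0, 0], [-25, 0, 0], [-30, 0, 0], [-30, 0, 0], [-30, 0, 0], [-20, 0, 0], [-8, 0, 0], [0, 0, 0], [0, 0, 0]], spin=[0, 0, 0, 0, 0, 0, 0, 0, 0, 0, 0])

```text
clock: 37.45
ee_pos: [0.5116, -0.3514, 0.2625]
orientation: [0.064, 0.705, -0.064, 0.704]
force: [0.1, 0.2, 0.8]
finger_gap: 0.0919
```

>>> servo_tool(travel=[[0, -20, 0], [0, -30, 0], [0, -30, 0], [0, -30, 0], [0, -20, 0], [0, 0, 0], [0, 0, 0]], spin=[0, 0, 0, 0, 0, 0, 0])

```text
clock: 38.33
ee_pos: [0.4887, -0.479, 0.2631]
orientation: [0.064, 0.704, -0.064, 0.704]
force: [0.5, -0.0, 0.6]
finger_gap: 0.0918
```

Run:
```python
from chk import *
cs=pickle.load(open("c0.pkl","rb"));T0=cs["top"]
T=bot.camera("top");S=bot.camera("side");s=bot.state();print(s["clock"],s["ee_pos"],s["force"])
cv2.imwrite("pics/end_top.png",T["frame"][:,:,::-1])
d=cv2.absdiff(T["frame"],T0["frame"]).max(2)
for n,(x0,y0,x1,y1) in dict(bottle=(295,130,335,168),beaker=(252,125,285,158),spanner=(340,158,395,182)).items():
    print(n,"diff mean",d[y0:y1,x0:x1].mean(),"max",d[y0:y1,x0:x1].max())
bl=[p for p,a in blobs(T) if p[0]>270 and p[1]>165];print("top",np.round(bl,1).tolist())
bs=[(np.round(p,1).tolist(),int(a)) for p,a in blobs(S) if p[1]>215 and p[0]>260];print("side",bs)
# expected vial height above underside ~.027 ; project onto z=.031
X=np.array([onz(T,*p,.031) for p in bl]);print(X)
c=np.array([.5335,-.233]);a=np.radians(79.6);tx=np.array([np.cos(a),np.sin(a)]);ty=np.array([-tx[1],tx[0]])
print("in tray frame",[(round((x[:2]-c)@tx*1e3,1),round((x[:2]-c)@ty*1e3,1)) for x in X])
for p in bl:
    r=[(cross(T,p,S,q),q) for q,_ in bs]
    k=min(r,key=lambda v:v[0][1]) if r else None
    if k: print("3D",k[0][0],"gap",k[0][1])
```

```text
38.425 [ 0.489  -0.4787  0.2635] [-0.8994  0.0818 -0.1914]
bottle diff mean 2.6217105263157894 max 16
beaker diff mean 1.7952249770431588 max 6
spanner diff mean 2.6007575757575756 max 20
top [[333.0, 214.0], [399.9, 225.1], [330.4, 232.7], [397.1, 243.9]]
side [([350.4, 254.0], 63), ([320.4, 297.9], 44), ([299.9, 311.1], 46), ([405.4, 374.0], 44)]
[[ 0.5797 -0.1381  0.031 ]
 [ 0.5444 -0.3368  0.031 ]
 [ 0.5241 -0.1289  0.031 ]
 [ 0.4889 -0.3263  0.031 ]]
in tray frame [(np.float64(101.7), np.float64(-28.3)), (np.float64(-100.1), np.float64(-29.4)), (np.float64(100.7), np.float64(28.0)), (np.float64(-99.9), np.float64(27.0))]
3D [ 0.5796 -0.139   0.0251] gap 0.0005572851719790719
3D [ 0.5438 -0.3355  0.0315] gap 0.0023907778084604936
3D [ 0.5239 -0.1295  0.027 ] gap 0.00048553432274885876
3D [ 0.4959 -0.2331  0.2686] gap 0.02297566615985491
```

```bash
python3 -c "
from h import *
bot.close_job()"
```

```text
the job is handed in; nothing more can be done
```

The basket is off the hook and set down in the drying tray, and I have handed the job in at about 38 s of the 72 s allowed.

**What I did:**
- I took the basket by its end grip, with the fingers closing across its width. It sagged a steady 7°.
- I brought the ring out and up around the gate and pressed the gate in with the lower bar. The push peaked at about 7 N, as the gate spring predicts.
- I lowered the ring past the gate tip and out under the nose. On the way down the ring stuck to the gate by friction, tipping the basket about 5° the other way, then it slid roughly 18 mm down in one go.
- I carried the basket to the tray and lowered it until the floor took its weight. I eased the force off, released it and backed away.

**Last checks:**
- **Position:** The four orange vials show the basket centred in the tray to about 1–2 mm and in line with it. The wrist force was near zero after I opened the fingers.
- **Other objects:** The bottle, beaker and spanner areas look unchanged from the first picture.
- **Level:** This check is weaker. Three vials matched across the two cameras at 25, 27 and 32 mm high. The fourth match failed, and the 32 mm one was poor (2.4 mm gap), so I could confirm level only to about 2°.
- **Set-down force:** It peaked at about 11 N through the grip before I relieved it.
- **No final look:** I had used all 12 views, so I checked the end state by numbers only.

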